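# Show the tipped valve body to the inspection camera

## Task

One of the four steel valve bodies on the free-turning stand has tipped onto its side: pick it out, leaving the other three standing on the stand, and hold it up in the air for the inspection camera. Its flat port end (opposite the stem) must squarely face the lens, centred on the lens, with the end face straight above the upturned tip of the camera's focus pointer. Finish while still holding it there motionless, touching nothing else; do not knock the camera or its pointer, nor shift the bottle, the wrench or the beaker.

Things in the scene. Friction and masses are not known exactly. Their poses are not given: they have to be found in the camera images.
- tipped: the valve body lying on its side on the stand: steel block 50 mm long, 34 x 34 mm across, with a round stem (17 then 12 mm thick, 22 mm long) on one end; about 0.4 kg. Origin: centre of the block's underside as it lies (block centre 17 mm above). x along the block towards the stem, z up as it lies. Its place among the four and its direction vary
- port (a point): centre of the tipped valve body's flat port end (34 x 34 mm, with a dark round port), opposite the stem, 25 mm from the block's centre on its axis; axes as tipped, so the face looks along -x
- stem (a point): tip of the tipped valve body's stem, on its axis, 47 mm from the block's centre; axes as tipped
- stand: the turning stand: white plastic disc 300 mm across, 12 mm thick, its upper face 45 mm above the bench, on a fixed foot 170 mm across; the disc turns almost without friction on its upright axis. Origin: centre of the foot on the bench. The four valve bodies are about 90 degrees apart, about 85 mm from the axis
- valve_1: a standing valve body, same shape as the tipped one, stem up, 72 mm tall. Origin: centre of its underside, z up along the stem
- valve_2: another standing valve body, as valve_1
- valve_3: another standing valve body, as valve_1
- camstand: inspection camera stand: grey foot plate 130 x 130 x 12 mm with an upright 18 mm post 300 mm tall that carries the camera head. Origin: centre of the plate's underside on the bench. The camera looks along its -x
- camhead: camera head with lens and focus pointer, clamped on the post at a height that varies. Origin: on the post axis at lens height; x points backwards, away from the view, z up
- lens (a point): centre of the camera's lens front, 110 mm in front of the post axis; its height (170 to 230 mm above the bench) varies, the head being clamped on the post. Looks level along -x of this frame, y across, z up. The white camera body behind it is 50 mm high and wide, its round lamp 56 mm, the lens barrel 36 mm across
- focus (a point): where the centre of the port end must be: on the lens axis, 60 mm in front of the lens. The focus pointer, a 5 mm steel rod, runs forward 60 mm below the lens axis and ends in an upturned tip straight below this point, the tip's top about 50 mm below it. Axes as lens
- bottle: glass bottle with a blue cap, 64 mm diameter, 120 mm tall; leave alone. Origin: centre of its underside
- wrench: steel wrench 160 mm long lying on the bench; leave alone
- beaker: steel cup 64 mm wide, 75 mm tall; leave alone. Origin: centre of its underside
Not all that is in view belongs to the job. What is shaped like the tipped but brown, green or purple is not meant.

How it is judged:
By the outcome, as a careful person would: the job done as asked, in the order asked, and still so for the second after the job is handed in, while the arm keeps its last pose, push and grip.
It also fails if it takes over 42 s, if anything falls off the work surface, if the arm or the gripper's body presses on something with over 40 N, if the wrist force passes 120 N, or if a joint passes its speed limit or range.

## Robot

A 6-joint arm with a two-finger parallel gripper is mounted at the origin on the work surface. World frame = base frame: x ahead of the robot, y to its left, z up, the work surface at z = 0. Lengths are in mm, angles in rad, forces in N, time in s.
With the tool pointing down it reaches from about 350 to 975 mm from the base axis. Payload 7.1 kg.
Tool frame: the origin (TCP) lies on the centre line of the jaws, within the pads' length; the fingertips stand 17 mm ahead of it and the grasp point (between the pads) lies 2 mm behind it; z points along the fingers, y is the direction in which the jaws open and shut (so a half turn about z gives the same grasp; the last joint's range is limited). The gripper opens to 88 mm and grips with 3 to 60 N. Pads are 20 mm wide; open, the fingers measure 115 mm over their backs; the gripper's body (75 mm by 178 mm) begins 61 mm behind the grasp point.
Start: joints at [-1.274, 0.423, 1.63, -0, 1.089, -0.019], TCP at [194.128, -594.07, 239.675] pointing down, gripper open.
Joint ranges: [-3, 3], [-0.9, 2.11], [0.09, 2.58], [-1.31, 4.45], [0.11, 2.69], [-2.54, 2.54]. Speed limits (rad/s): [2.39, 2.39, 3.01, 3.14, 3.14, 3.14].

## Interface

Orientations are given as a rotation vector (axis times angle).
In Python, from workcell import ctrl, imaging, workorder gives the robot as it stands. The module is installed in compiled form; this text tells all that it offers.
- The arm moves only by the shell command python3 -m crank 'ROWS' [OPENING]. ROWS is JSON, a list of rows, each an object with "travel": the shift along the tool's x, y, z as a fraction of full scale, a list of three; "turn": the turn about the tool's z as a fraction of full scale. In form: [{"travel": [dx, dy, dz], "turn": turn}, ...]. A call has 1 to 20 rows; each row shifts and turns the pose as measured when the row begins, along the tool's axes as they then stand; what a row does not reach is not made up. Full scale, the value 1, is 5 cm for a shift and 0.1 rad for a turn. A row lasts 1/10 s, in which the tool goes at most 50 mm and 8.59 degrees, less where a joint would pass 70% of its speed; a pose out of reach is approached as far as the arm can. A call with a number of a shift or a turn outside -1 to 1 is refused whole. A call with a gripper value outside its range is refused whole. OPENING is the gripper command: -1 is shut, 1 is fully open, values between are in proportion, set as the call begins (- or left out, the last holds). The fingers move at their own pace and stop on an object; the grip force is fixed at half the most. Time passes only in rows, so rows that do not move let the fingers close. It gives the time, the measured TCP pose, the force and the opening at its end, in the units of the state.
- ctrl.get_obs(): the state, without advancing time (a new reading comes with each control period).
- imaging.get_image(name): name is "scene" or "top"; returns the picture (400x640x3 uint8, blue, green, red); there is no depth.
- imaging.camera_info(name): a dict with "camera_matrix" (3x3 intrinsics, pixels), "rvec" (rotation vector, rad) and "tvec" (3), from world to camera coordinates, as OpenCV has them. Camera axes: x right, y down, z forward; pixel columns grow to the right and rows downward; lengths in mm; the calibration is good to about 2 mm. A picture is of the moment at which its call begins. camera_info takes no time and is no camera call.
- workorder.close_job(): hands the job in, once; it reports no verdict.
The state is a dict: "t": time; "qpos": joint angles; "qvel": joint speeds; "joint_torque": joint torques, N m; "ee_pos": TCP position; "orientation": TCP orientation; "ft_force": force on the tool from outside, world axes, zero at the start; "moment": the same for the moment, N m; "width": finger opening in mm.
Only numpy, scipy, OpenCV 4.12 (cv2) and the standard library are available. Lean on these libraries where they do the work, as an engineer would, in place of code of your own. Each camera call takes 0.05 s, during which the arm holds its last target.

## Working session

There is one attempt and no reset: what is moved stays moved. The work goes in short steps, Python scripts to look and compute and a shell command to move; the robot and the scene stay as the last step left them, time stands still between calls to the robot, and variables do not carry over. Pictures are saved under pics/ and viewed, and the job is handed in when it is done.

```bash
ls; mkdir -p pics
python3 - <<'E'
from workcell import ctrl, imaging
import cv2
print(ctrl.get_obs())
for n in("scene","top"):
    im=imaging.get_image(n); cv2.imwrite(f"pics/{n}0.png",im)
    c=imaging.camera_info(n); print(n,c)
E
```

```text
pics
{'t': 0.0, 'qpos': array([-1.27398615e+00,  4.23828432e-01,  1.63070063e+00,  1.63841872e-05,
        1.08860318e+00, -1.89723603e-02]), 'qvel': array([-0.00118853, -0.00031849,  0.00051636, -0.00082755, -0.00070354,
       -0.0014233 ]), 'joint_torque': array([-1.85790873e-05, -5.44628799e+01, -2.73670632e+01,  6.43976592e-02,
        2.27783946e-02, -1.08557856e-04]), 'ee_pos': array([ 193.98730812, -593.56522416,  238.90525365]), 'orientation': array([-3.10100862e+00, -4.93719782e-01,  3.12153651e-04]), 'ft_force': array([-0.91114867, -0.22466896,  0.13420476]), 'moment': array([-0.03093438,  0.02197757, -0.02778498]), 'width': 87.92274008062557}
scene {'camera_matrix': array([[482.00208512,   0.        , 329.41944909],
       [  0.        , 482.00208512, 201.89124845],
       [  0.        ,   0.        ,   1.        ]]), 'rvec': array([ 2.12970081,  1.55077762, -0.46990144]), 'tvec': array([-169.51122875, -391.64911382, 1726.75984871])}
top {'camera_matrix': array([[380.71475876,   0.        , 319.31844578],
       [  0.        , 380.71475876, 203.11374319],
       [  0.        ,   0.        ,   1.        ]]), 'rvec': array([ 2.18954181, -2.20286146,  0.02916962]), 'tvec': array([  12.77142229,  592.42144717, 1325.51376215])}
```

View pics/scene0.png

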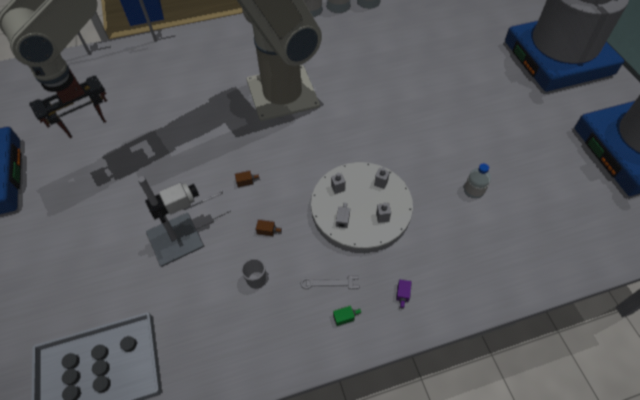

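View pics/top0.png

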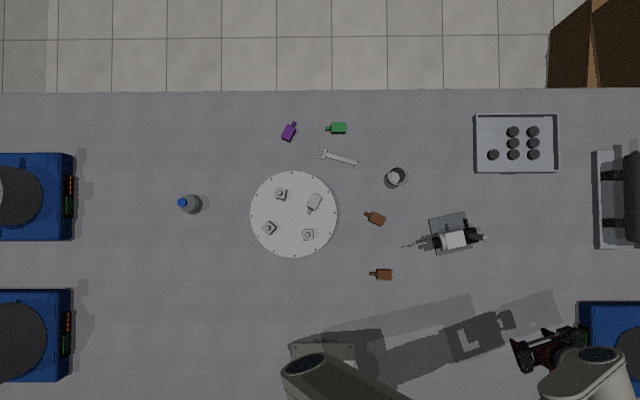

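In the scene view the tipped steel body is at about (343,215), and in the top view at about (314,203). The coloured look-alikes (brown, green and purple) lie on the bench. I'll enlarge both views.

Run:
```python
import cv2
def crop(n,x,y,w,h,f,o):
    im=cv2.imread(f"pics/{n}0.png")[y:y+h,x:x+w]
    im=cv2.resize(im,None,fx=f,fy=f,interpolation=cv2.INTER_CUBIC)
    for i in range(0,w,10):
        cv2.putText(im,str(x+i),(i*f,8),0,0.3,(0,0,255),1); cv2.line(im,(i*f,10),(i*f,14),(0,0,255),1)
    for j in range(0,h,10):
        cv2.putText(im,str(y+j),(0,j*f+3),0,0.3,(0,0,255),1)
    cv2.imwrite(f"pics/{o}.png",im)
crop("scene",305,155,110,95,7,"c1")
crop("top",245,165,100,95,6,"c2")
crop("scene",130,165,110,100,6,"c3")
crop("top",395,200,100,60,8,"c4")
```

```text
(no output)
```

View pics/c1.png

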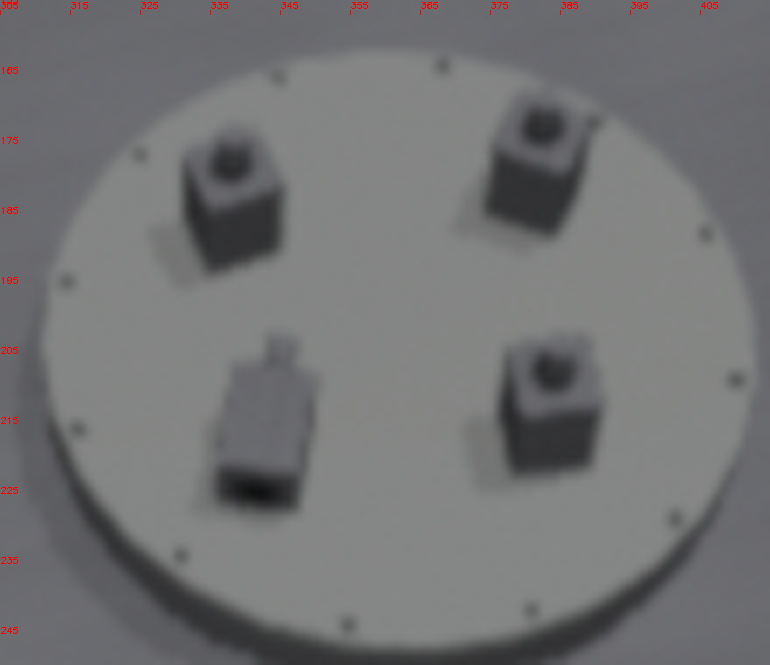

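View pics/c2.png

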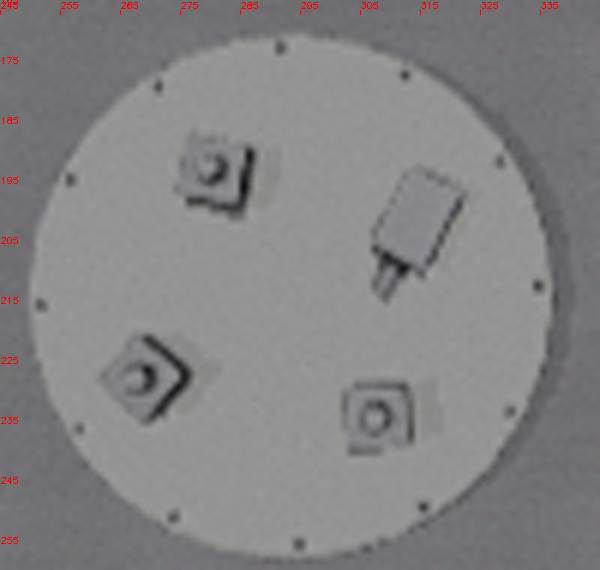

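View pics/c3.png

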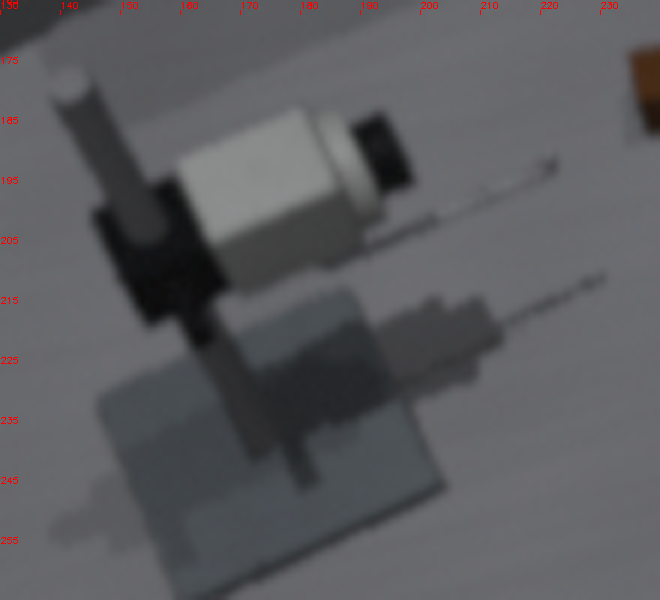

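View pics/c4.png

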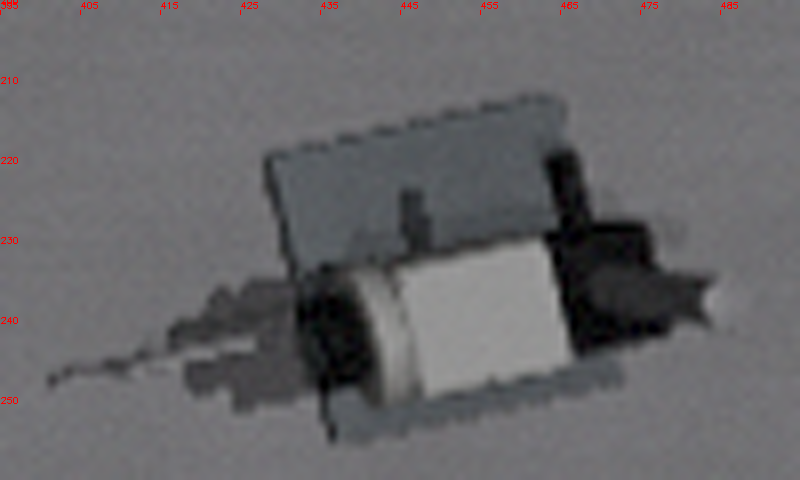

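The pictures confirm it. The tipped body is the grey block with its stem towards top (309,214) and its port end at top (319,195). The three standing bodies show round stems on top. The inspection camera points left in the top view, with the pointer tip at top (401.5,247.5) and scene (222,192). Next I fit the poses.

```bash
cat > h.py <<'E'
import numpy as np,cv2
from scipy.optimize import least_squares
from workcell import imaging
C={n:imaging.camera_info(n) for n in("scene","top")}
def proj(n,P):
    c=C[n];return cv2.projectPoints(np.array(P,float).reshape(-1,3),c["rvec"],c["tvec"],c["camera_matrix"],None)[0].reshape(-1,2)
def tri(ps,pt):
    f=lambda X:np.r_[proj("scene",X)[0]-ps,proj("top",X)[0]-pt]
    r=least_squares(f,[600,0,100]);return r.x,r.fun
def fit(obs,x0,tr):
    f=lambda p:np.concatenate([proj(n,tr(p,np.array(P,float))[None])[0]-np.array(uv) for n,P,uv in obs])
    r=least_squares(f,x0,loss="soft_l1");return r.x,f(r.x).reshape(-1,2)
def T(p,P):
    c,s=np.cos(p[2]),np.sin(p[2]);return np.array([p[0]+c*P[0]-s*P[1],p[1]+s*P[0]+c*P[1],P[2]])
E
cat > fit0.py <<'E'
from h import *
S=lambda u,v,f=7,o=(305,155):((u+.5)/f-.5+o[0],(v+.5)/f-.5+o[1])
t=lambda u,v:S(u,v,6,(245,165))
# valve: x to stem; stem dir is -x,+y world;
obs=[]
for P,a,b in [((-25,-17,79),S(297,475),t(420,167)),((-25,17,79),S(217,465),t(466,192)),((25,-17,79),S(320,375),t(373,247)),((25,17,79),S(232,362),t(425,272))]:
    obs+=[("scene",P,a),("top",P,b)]
obs+=[("top",(47,0,62),t(385,300)),("scene",(-25,-17,45),S(297,510)),("scene",(-25,17,45),S(217,503)),("scene",(47,0,68),S(282,333))]
p,r=fit(obs,[650,50,2.6],T);print("valve",p,"\n",np.round(r,1))
d,_=fit([("top",(a,b,45),(0,0)) for a,b in []] or [("top",(0,0,45),t(292,296))],[600,50,0],T);print("stand approx",d[:2])
s=lambda u,v:S(u,v,6,(130,165)); q=lambda u,v:S(u,v,8,(395,200))
def TC(p,P):
    P=P.copy()
    if P[2]>1000:P[2]+=p[3]-2000
    return T(p,P)
H=2000
obs=[("scene",(-110,0,H),s(398,150)),("top",(-110,0,H),q(299,331)),
("scene",(-170,0,H-50),s(553,162)),("top",(-170,0,H-50),q(52,381)),
("top",(-65,-65,12),q(268,158)),("top",(65,-65,12),q(563,97)),("top",(-65,65,12),q(333,441)),
("scene",(65,-65,12),s(185,600)),("scene",(65,65,12),s(97,400)),("scene",(-65,65,12),s(345,287)),("scene",(-65,-65,12),s(447,486))]
# assign by both y signs
for sg in(1,-1):
    o=[(n,(P[0],P[1]*(sg if n=="top" else 1),P[2]),uv) for n,P,uv in obs]
    for sg2 in(1,-1):
        o2=[(n,(P[0],P[1]*(sg2 if n=="scene" else 1),P[2]),uv) for n,P,uv in o]
        p,r=fit(o2,[560,-250,-1.5,200],TC)
        if np.abs(r).max()<6:print("cam",sg,sg2,p,"\n",np.round(r,1));print("focus",TC(p,np.array([-170.,0,H])), "lens",TC(p,np.array([-110.,0,H])))
print("tip",tri(s(553,162),q(52,381)));print("lens",tri(s(398,150),q(299,331)))
print("posttop",tri(s(70,82),q(708,297)))
E
python3 fit0.py
```

```text
valve [597.48336732  24.86354947   2.6774583 ] 
 [[ 0.3 -0.4]
 [-1.5 -0.5]
 [-0.4 -0.5]
 [ 0.  -0.2]
 [-0.7 -1.1]
 [-0.3 -0.4]
 [-0.  -0.7]
 [ 0.2 -0.1]
 [-0.4 -1. ]
 [-0.1  0.8]
 [-0.5  0.3]
 [-0.2 -0.1]]
stand approx [554.75834752  98.2261266 ]
tip (array([ 440.38037088, -271.16806151,  102.63188861]), array([4.04680488, 0.30130074, 4.48871592, 1.09651535]))
lens (array([ 467.67552685, -338.84951338,  180.85308127]), array([1.15179194, 0.11728159, 1.28512139, 0.29655178]))
posttop (array([ 486.08329718, -444.37647285,  299.8693535 ]), array([1.20182794, 0.1865541 , 1.34075157, 0.27423379]))
```

```bash
sed -i 's/if np.abs(r).max()<6:/if 1:/' fit0.py
cat >> fit0.py <<'E'
w=lambda uv:least_squares(lambda X:proj("scene",[X[0],X[1],0])[0]-uv,[450,-250]).x
print("shadow tip in top",proj("top",[*w(np.array(s(605,277))),0]))
im=cv2.imread("pics/top0.png")[228:258,392:442];im=cv2.resize(im,None,fx=16,fy=16,interpolation=cv2.INTER_CUBIC)
cv2.imwrite("pics/c5.png",cv2.convertScaleAbs(im,alpha=1.8,beta=-60))
im=cv2.imread("pics/scene0.png")[175:215,180:235];im=cv2.resize(im,None,fx=14,fy=14,interpolation=cv2.INTER_CUBIC)
cv2.imwrite("pics/c6.png",cv2.convertScaleAbs(im,alpha=1.8,beta=-60))
E
python3 fit0.py|tail -60
```

```text
[-0.1  0.8]
 [-0.5  0.3]
 [-0.2 -0.1]]
stand approx [554.75834752  98.2261266 ]
cam 1 1 [ 558.40471337 -408.17326516  -44.82692107  194.05785031] 
 [[  6.    1.3]
 [ -1.9  -5.3]
 [ -1.9  -5.9]
 [ 10.5   0.5]
 [  9.7  19.1]
 [  0.3   1.8]
 [-23.7 -44. ]
 [ -1.9  -1.8]
 [ 49.3  53.5]
 [ 37.2  35.7]
 [-15.4 -17.5]]
focus [ 445.52258322 -281.06061949  194.05785031] lens [ 485.36333504 -325.9239062   194.05785031]
cam 1 -1 [ 488.18943527 -445.99454964  -13.92301054  175.45341101] 
 [[  1.6   0.4]
 [  0.7   1.1]
 [  0.2  -0.3]
 [  8.7  -2. ]
 [  8.1  35.2]
 [  7.7  34.7]
 [ -8.6 -36.6]
 [  0.2   1.7]
 [ -0.   -0.1]
 [  0.9  -0.4]
 [  0.4  -0.2]]
focus [ 452.06049594 -279.87802504  175.45341101] lens [ 464.81188629 -338.50738666  175.45341101]
cam -1 1 [ 482.58336907 -446.8755735    -1.39407912  174.8532544 ] 
 [[  1.5   0.1]
 [  0.7   1.6]
 [  0.5   0. ]
 [  8.6  -2.2]
 [  0.3  -0.5]
 [  0.1   0.4]
 [ -0.6   0.9]
 [-14.6 -35.9]
 [ 13.2  33.1]
 [ 16.2  32.5]
 [-15.6 -34.7]]
focus [ 452.69756263 -279.52313529  174.8532544 ] lens [ 463.24549431 -338.58870171  174.8532544 ]
cam -1 -1 [ 485.74341258 -446.83991787   -1.359847    172.75313522] 
 [[ 1.4  0.4]
 [ 0.7  1.8]
 [ 0.  -0.2]
 [ 8.8 -1.5]
 [-0.2 -0.6]
 [-0.7 -1. ]
 [ 0.1  0.5]
 [-0.3  1. ]
 [-0.4 -0.8]
 [ 0.6 -0.9]
 [-0.1 -0.7]]
focus [ 450.14740475 -280.60837986  172.75313522] lens [ 462.71070163 -339.27833445  172.75313522]
tip (array([ 440.38037088, -271.16806151,  102.63188861]), array([4.04680488, 0.30130074, 4.48871592, 1.09651535]))
lens (array([ 467.67552685, -338.84951338,  180.85308127]), array([1.15179194, 0.11728159, 1.28512139, 0.29655178]))
posttop (array([ 486.08329718, -444.37647285,  299.8693535 ]), array([1.20182794, 0.1865541 , 1.34075157, 0.27423379]))
shadow tip in top [[400.56641068 246.85224319]]
```

View pics/c5.png

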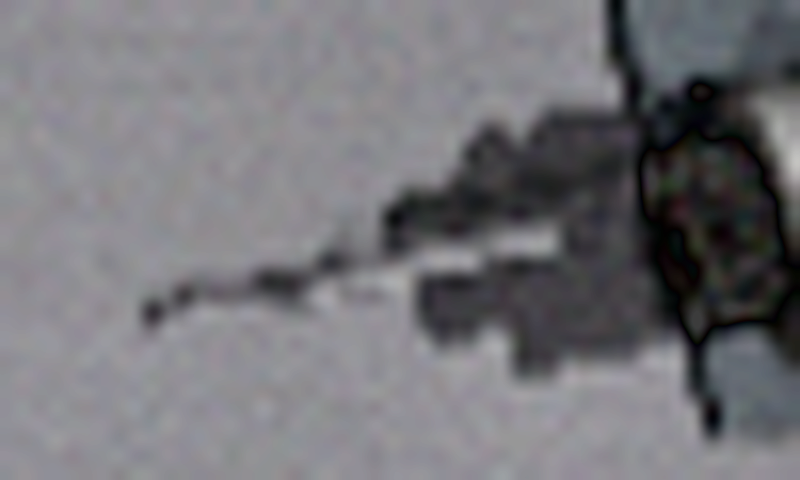

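View pics/c6.png

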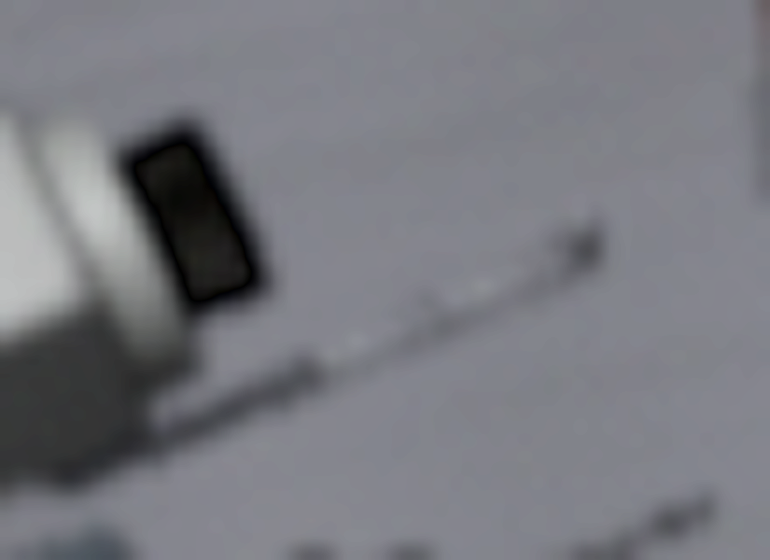

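Correction: the dark mark at top (401.5,247) is the pointer's shadow. The real tip is at about top (411,246) and scene (222,191). I'll refit using the edges of the camera's white body as well.

```bash
cat > fit1.py <<'E'
from h import *
S=lambda u,v,f,o:np.array(((u+.5)/f-.5+o[0],(v+.5)/f-.5+o[1]))
s=lambda u,v:S(u,v,6,(130,165)); q=lambda u,v:S(u,v,8,(395,200))
c5=lambda u,v:S(u,v,16,(392,228)); c6=lambda u,v:S(u,v,14,(180,175))
# params x,y,yaw,h,xb,xf(box back/front)
L=[("scene","lens",c6(228,203)),("top","lens",c5(641,222)),("scene","tip",c6(588,228)),("top","tip",c5(312,296)),
("top",(-65,65,12),q(268,158)),("top",(65,65,12),q(563,97)),("top",(-65,-65,12),q(333,441)),
("scene",(65,65,12),s(185,600)),("scene",(65,-65,12),s(97,400)),("scene",(-65,-65,12),s(345,287)),("scene",(-65,65,12),s(447,486)),
("scene",("b",-25,25),s(178,160)),("scene",("f",-25,25),s(300,108)),("scene",("b",25,25),s(215,245)),("scene",("f",25,25),s(335,190)),("scene",("b",25,-25),s(243,297)),
("top",("b",25,25),q(543,240)),("top",("b",-25,25),q(575,358)),("scene",(0,0,300),s(70,82)),("top",(0,0,300),q(708,297))]
def pt(p,P):
    if P=="lens":P=(-110,0,p[3])
    elif P=="tip":P=(-170,0,p[3]-50)
    elif P[0]=="b":P=(p[4],P[1],p[3]+P[2])
    elif P[0]=="f":P=(p[5],P[1],p[3]+P[2])
    return T(p,np.array(P,float))
def solve(L,off):
    f=lambda p:np.concatenate([proj(n,pt(p,P)[None])[0]+(p[6:8] if n=="scene" else p[8:10])*off-uv for n,P,uv in L]+[p[6:10]*.5])
    r=least_squares(f,[485,-447,-1.36,180,-20,-80,0,0,0,0],loss="soft_l1");return r.x,f(r.x)[:-4].reshape(-1,2)
for off in(0,1):
    p,r=solve(L,off);print(np.round(p,3))
    print("focus",np.round(T(p,np.array([-170,0,p[3]])),1))
for l,e in zip(L,r):print(l[:2],np.round(e,1))
E
python3 fit1.py
```

```text
[ 486.038 -446.934   -1.363  176.866  -21.27   -75.984    0.       0.
    0.       0.   ]
focus [ 450.9 -280.6  176.9]
[ 4.86208e+02 -4.45255e+02 -1.36400e+00  1.77764e+02 -2.12510e+01
 -7.61460e+01 -6.51000e-01  2.92000e-01  3.39000e-01  1.62000e-01]
focus [ 451.3 -278.9  177.8]
('scene', 'lens') [1.1 0.3]
('top', 'lens') [1.3 1.3]
('scene', 'tip') [-0.  0.]
('top', 'tip') [-1.1 -0.4]
('top', (-65, 65, 12)) [-0.3 -0.7]
('top', (65, 65, 12)) [-0.7 -0.9]
('top', (-65, -65, 12)) [-0.1  0.5]
('scene', (65, 65, 12)) [-0.5  1.2]
('scene', (65, -65, 12)) [-0.4 -0.6]
('scene', (-65, -65, 12)) [ 0.6 -0.6]
('scene', (-65, 65, 12)) [-0.2 -0.3]
('scene', ('b', -25, 25)) [-0.4 -0.3]
('scene', ('f', -25, 25)) [-0.6 -0.2]
('scene', ('b', 25, 25)) [-0.2 -0.4]
('scene', ('f', 25, 25)) [ 0.3 -0.2]
('scene', ('b', 25, -25)) [0.6 1.3]
('top', ('b', 25, 25)) [ 0.  -0.8]
('top', ('b', -25, 25)) [-0.2  0.8]
('scene', (0, 0, 300)) [0.2 0.6]
('top', (0, 0, 300)) [2.  0.4]
```

```bash
cat > go.py <<'E'
import sys,numpy as np
from scipy.spatial.transform import Rotation as R
from workcell import ctrl
o=ctrl.get_obs();M=R.from_rotvec(o["orientation"]).as_matrix()
x,y,z,yaw=map(float,sys.argv[1:5])
d=M.T@(np.array([x,y,z])-o["ee_pos"]);a=np.arctan2(M[1,0],M[0,0])
w=(yaw-a+np.pi)%(2*np.pi)-np.pi
print("t",round(o["t"],2),"pos",o["ee_pos"].round(1),"yaw",a.round(4),"tilt",M[2].round(3),"w",o["width"])
print("q",o["qpos"].round(2),"F",o["ft_force"].round(1));print("travel rows total",(d/50).round(3),"turn total",round(-w/.1,2))
E
python3 go.py 194 -594 400 2.677
python3 -m crank '[{"travel":[0,0,-0.8],"turn":0},{"travel":[0,0,-0.8],"turn":0},{"travel":[0,0,-0.8],"turn":0},{"travel":[0,0,-0.8],"turn":0}]' 1
python3 go.py 597.5 24.9 400 2.677
```

```text
t 0.1 pos [ 194.  -593.6  239. ] yaw 0.3157 tilt [ 0.    -0.001 -1.   ] w 87.67393643569284
q [-1.27  0.42  1.63 -0.    1.09 -0.02] F [-0.4 -0.4  0.5]
travel rows total [-2.000e-03  3.000e-03 -3.221e+00] turn total -23.61
t: 0.5
ee_pos: [192.9, -590.2, 394.4]
orientation: [-3.083, -0.491, 0.004]
ft_force: [0.2, -0.0, -0.3]
width: 87.7
t 0.5 pos [ 192.9 -590.2  394.4] yaw 0.3158 tilt [ 0.   -0.02 -1.  ] w 87.66813964355791
q [-1.27  0.3   1.46 -0.    1.41 -0.02] F [ 0.2 -0.  -0.3]
travel rows total [11.512 -9.181  0.079] turn total -23.61
```

```bash
python3 -m crank '[{"travel":[0.6,-0.48,0],"turn":0},{"travel":[0.6,-0.48,0],"turn":0},{"travel":[0.6,-0.48,0],"turn":0},{"travel":[0.6,-0.48,0],"turn":0},{"travel":[0.6,-0.48,0],"turn":0},{"travel":[0.6,-0.48,0],"turn":0},{"travel":[0.6,-0.48,0],"turn":0},{"travel":[0.6,-0.48,0],"turn":0},{"travel":[0.6,-0.48,0],"turn":0},{"travel":[0.6,-0.48,0],"turn":0},{"travel":[0.6,-0.48,0],"turn":0},{"travel":[0.6,-0.48,0],"turn":0},{"travel":[0.6,-0.48,0],"turn":0},{"travel":[0.6,-0.48,0],"turn":0},{"travel":[0.6,-0.48,0],"turn":0},{"travel":[0.6,-0.48,0],"turn":0}]' 1
python3 go.py 597.5 24.9 300 2.677
```

```text
t: 2.1
ee_pos: [539.0, -60.9, 401.9]
orientation: [-3.093, -0.479, 0.008]
ft_force: [-0.7, -0.2, -0.9]
width: 88.1
t 2.1 pos [539.  -60.9 401.9] yaw 0.3075 tilt [-0.003 -0.012 -1.   ] w 88.14900252394285
q [-0.14  0.15  1.62  0.01  1.37  1.12] F [-0.7 -0.2 -0.9]
travel rows total [ 1.641 -1.257  2.049] turn total -23.69
```

```bash
python3 -m crank '[{"travel":[0,0,0],"turn":-1},{"travel":[0,0,0],"turn":-1},{"travel":[0,0,0],"turn":-1},{"travel":[0,0,0],"turn":-1},{"travel":[0,0,0],"turn":-1},{"travel":[0,0,0],"turn":-1},{"travel":[0,0,0],"turn":-1},{"travel":[0,0,0],"turn":-1},{"travel":[0,0,0],"turn":-1},{"travel":[0,0,0],"turn":-1},{"travel":[0,0,0],"turn":-1},{"travel":[0,0,0],"turn":-1},{"travel":[0,0,0],"turn":-1},{"travel":[0,0,0],"turn":-1},{"travel":[0,0,0],"turn":-1},{"travel":[0,0,0],"turn":-1},{"travel":[0,0,0],"turn":-1},{"travel":[0,0,0],"turn":-1},{"travel":[0,0,0],"turn":-1},{"travel":[0,0,0],"turn":-1}]' 1
python3 go.py 597.5 24.9 300 2.677
```

```text
t: 4.1
ee_pos: [536.5, -54.2, 392.3]
orientation: [-1.131, -2.901, -0.006]
ft_force: [0.7, -0.3, 0.3]
width: 87.4
t 4.1 pos [536.5 -54.2 392.3] yaw 2.3982 tilt [ 0.028 -0.006 -1.   ] w 87.42219289066877
q [-0.13  0.16  1.63  0.01  1.37 -0.96] F [ 0.7 -0.3  0.3]
travel rows total [0.121 2.003 1.837] turn total -2.79
```

```bash
python3 -m crank '[{"travel":[0,0.5,0.4],"turn":-0.7},{"travel":[0,0.5,0.4],"turn":-0.7},{"travel":[0,0.5,0.4],"turn":-0.7},{"travel":[0,0.5,0.4],"turn":-0.7},{"travel":[0,0,0],"turn":0},{"travel":[0,0,0],"turn":0}]' 1
python3 go.py 597.5 24.9 150 2.677
python3 -c "
from workcell import imaging
import cv2
for n in('scene','top'): cv2.imwrite(f'pics/{n}1.png',imaging.get_image(n))"
```

```text
t: 4.7
ee_pos: [594.5, 29.0, 308.3]
orientation: [-0.697, -3.034, -0.01]
ft_force: [-0.4, -0.5, -0.1]
width: 87.7
t 4.7 pos [594.5  29.  308.3] yaw 2.6901 tilt [ 0.03  0.   -1.  ] w 87.70530808984333
q [ 0.02  0.32  1.62  0.01  1.23 -1.1 ] F [-0.4 -0.5 -0.1]
travel rows total [-0.184 -0.047  3.161] turn total 0.13
```

View pics/top1.png

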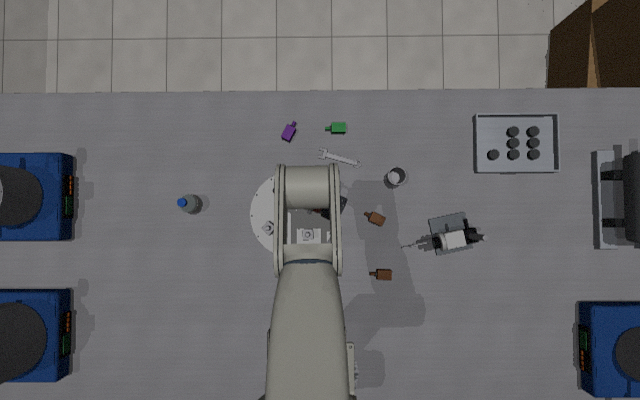

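```bash
python3 -m crank '[{"travel":[-0.05,0,0.6],"turn":0},{"travel":[-0.05,0,0.6],"turn":0.1},{"travel":[-0.05,0,0.6],"turn":0},{"travel":[0,0,0.6],"turn":0},{"travel":[0,0,0.6],"turn":0}]' 1
python3 go.py 597.5 24.9 66 2.677
python3 -m crank '[{"travel":[0,0,0],"turn":0}]' 1
python3 go.py 597.5 24.9 66 2.677
python3 -c "
from workcell import imaging
import cv2
im=imaging.get_image('scene'); cv2.imwrite('pics/s2.png',im)
cv2.imwrite('pics/s2c.png',cv2.resize(im[140:260,290:420],None,fx=6,fy=5,interpolation=2))"
```

```text
t: 5.3
ee_pos: [603.8, 22.4, 166.2]
orientation: [-0.732, -3.047, -0.018]
ft_force: [-0.3, 0.9, 0.1]
width: 87.6
t 5.3 pos [603.8  22.4 166.2] yaw 2.6699 tilt [ 0.01   0.009 -1.   ] w 87.56694501156568
q [ 0.01  0.49  1.73  0.02  0.94 -1.1 ] F [-0.3  0.9  0.1]
travel rows total [ 0.117 -0.031  2.005] turn total -0.07
t: 5.4
ee_pos: [601.5, 21.4, 163.6]
orientation: [-0.734, -3.042, -0.016]
ft_force: [-1.4, -0.6, -0.7]
width: 87.9
t 5.4 pos [601.5  21.4 163.6] yaw 2.6681 tilt [ 0.015  0.007 -1.   ] w 87.91632878497626
q [ 0.01  0.49  1.73  0.02  0.94 -1.1 ] F [-1.4 -0.6 -0.7]
travel rows total [0.075 0.013 1.954] turn total -0.09
```

View pics/s2c.png

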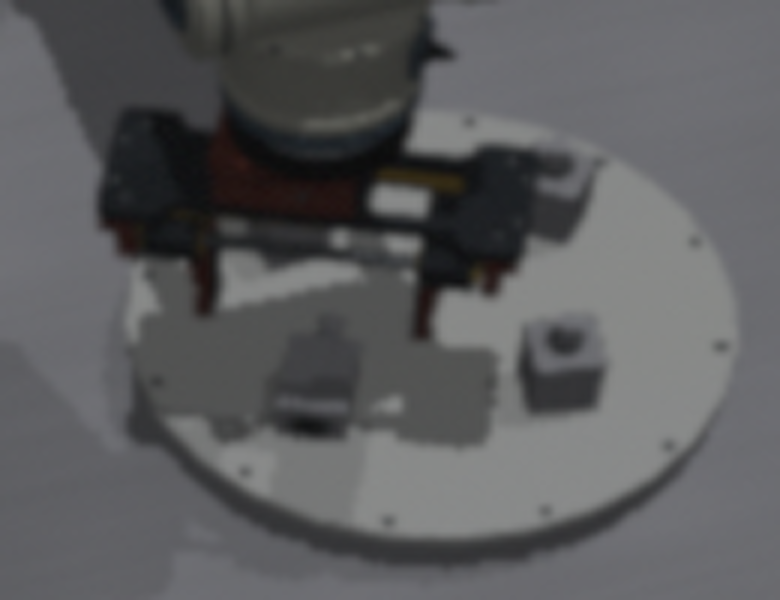

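```bash
python3 -m crank '[{"travel":[0.03,0,0.45],"turn":0},{"travel":[0.03,0,0.45],"turn":-0.1},{"travel":[0.02,0,0.4],"turn":0},{"travel":[0,0,0.2],"turn":0},{"travel":[0,0,0.1],"turn":0}]' 1
python3 go.py 597.5 24.9 66 2.677
```

```text
t: 5.95
ee_pos: [608.2, 21.9, 97.2]
orientation: [0.725, 3.046, 0.024]
ft_force: [0.9, 0.6, 0.8]
width: 87.7
t 5.95 pos [608.2  21.9  97.2] yaw 2.6742 tilt [-0.007  0.018 -1.   ] w 87.69641366952365
q [ 0.01  0.58  1.76  0.02  0.79 -1.11] F [0.9 0.6 0.8]
travel rows total [ 0.223 -0.054  0.622] turn total -0.03
```

```bash
python3 -m crank '[{"travel":[0.1,-0.03,0.15],"turn":0},{"travel":[0.1,-0.03,0.15],"turn":0},{"travel":[0.04,0,0.1],"turn":0},{"travel":[0,0,0.05],"turn":0}]' 1
python3 go.py 597.5 24.9 66 2.677
```

```text
t: 6.35
ee_pos: [597.9, 24.8, 76.7]
orientation: [0.725, 3.04, 0.026]
ft_force: [0.2, -1.4, -0.7]
width: 88.1
t 6.35 pos [597.9  24.8  76.7] yaw 2.6734 tilt [-0.012  0.02  -1.   ] w 88.1412849449695
q [ 0.02  0.6   1.79  0.02  0.73 -1.1 ] F [ 0.2 -1.4 -0.7]
travel rows total [ 0.009 -0.007  0.213] turn total -0.04
```

```bash
python3 -m crank '[{"travel":[0,0,0.1],"turn":0},{"travel":[0,0,0.08],"turn":0},{"travel":[0,0,0],"turn":0}]' 1
python3 go.py 597.5 24.9 66 2.677
```

```text
t: 6.65
ee_pos: [598.1, 25.1, 66.9]
orientation: [0.724, 3.04, 0.026]
ft_force: [-0.3, 0.3, 0.4]
width: 87.7
t 6.65 pos [598.1  25.1  66.9] yaw 2.6737 tilt [-0.012  0.02  -1.   ] w 87.74715993968604
q [ 0.02  0.62  1.79  0.02  0.71 -1.1 ] F [-0.3  0.3  0.4]
travel rows total [ 0.01  -0.01   0.017] turn total -0.03
```

```bash
python3 -m crank '[{"travel":[0,0,0],"turn":0},{"travel":[0,0,0],"turn":0},{"travel":[0,0,0],"turn":0},{"travel":[0,0,0],"turn":0},{"travel":[0,0,0],"turn":0},{"travel":[0,0,0],"turn":0}]' -1
python3 go.py 597.5 24.9 66 2.677
python3 -c "
from workcell import imaging
import cv2
im=imaging.get_image('scene'); cv2.imwrite('pics/s3.png',im)
cv2.imwrite('pics/s3c.png',cv2.resize(im[140:260,290:420],None,fx=6,fy=5,interpolation=2))"
```

```text
t: 7.25
ee_pos: [598.8, 25.1, 67.3]
orientation: [0.724, 3.039, 0.027]
ft_force: [0.2, 0.1, 0.0]
width: 43.4
t 7.25 pos [598.8  25.1  67.3] yaw 2.6736 tilt [-0.013  0.021 -1.   ] w 43.4288795934806
q [ 0.02  0.62  1.79  0.02  0.71 -1.1 ] F [0.2 0.1 0. ]
travel rows total [ 0.021 -0.015  0.025] turn total -0.03
```

View pics/s3c.png

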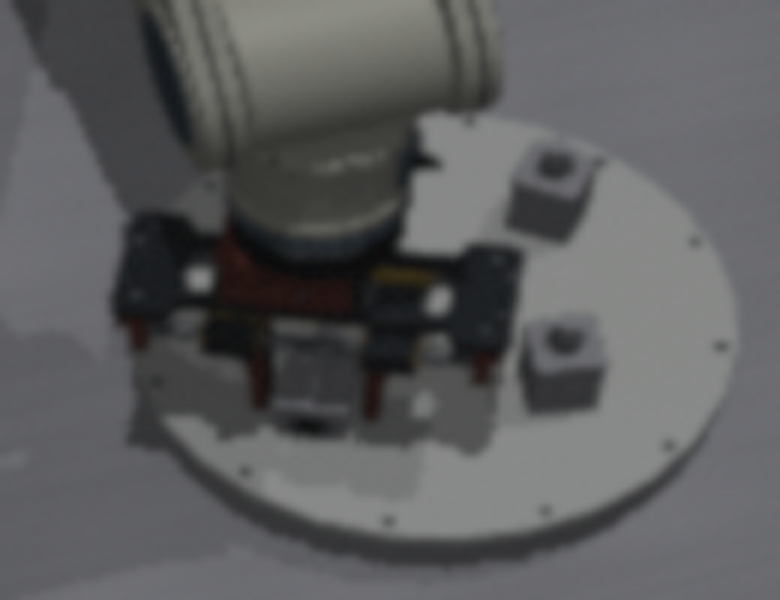

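Still closing (43 mm), centred on the block. I'll continue.

```bash
python3 -m crank '[{"travel":[0,0,0],"turn":0},{"travel":[0,0,0],"turn":0},{"travel":[0,0,0],"turn":0},{"travel":[0,0,0],"turn":0}]' -1
python3 go.py 597.5 24.9 66 2.677
```

```text
t: 7.7
ee_pos: [598.8, 25.0, 67.3]
orientation: [0.724, 3.039, 0.027]
ft_force: [0.9, 0.6, -0.9]
width: 34.1
t 7.7 pos [598.8  25.   67.3] yaw 2.6736 tilt [-0.013  0.021 -1.   ] w 34.12246293893415
q [ 0.02  0.62  1.79  0.02  0.71 -1.1 ] F [ 0.9  0.6 -0.9]
travel rows total [ 0.022 -0.014  0.026] turn total -0.03
```

Width is 34.1 mm, so it's gripped. Next I lift gently.

```bash
python3 -m crank '[{"travel":[0,0,0],"turn":0},{"travel":[0,0,-0.1],"turn":0},{"travel":[0,0,-0.2],"turn":0},{"travel":[0,0,-0.4],"turn":0},{"travel":[0,0,-0.5],"turn":0},{"travel":[0,0,-0.5],"turn":0},{"travel":[0,0,-0.5],"turn":0},{"travel":[0,0,-0.5],"turn":0},{"travel":[0,0,-0.5],"turn":0},{"travel":[0,0,-0.3],"turn":0},{"travel":[0,0,-0.1],"turn":0},{"travel":[0,0,0],"turn":0}]' -1
python3 go.py 445.9 -255.5 240 1.778
python3 -c "
from workcell import imaging
import cv2
im=imaging.get_image('scene'); cv2.imwrite('pics/s4.png',im)
cv2.imwrite('pics/s4c.png',cv2.resize(im[110:260,270:420],None,fx=5,fy=4,interpolation=2))"
```

```text
t: 8.9
ee_pos: [591.4, 22.6, 257.4]
orientation: [0.726, 3.044, 0.025]
ft_force: [0.9, 0.0, -3.0]
width: 33.9
t 8.9 pos [591.4  22.6 257.4] yaw 2.6735 tilt [-0.008  0.018 -1.   ] w 33.85243258803028
q [ 0.01  0.35  1.7   0.01  1.08 -1.1 ] F [ 0.9  0.  -3. ]
travel rows total [ 0.091 -6.282  0.234] turn total 8.96
```

View pics/s4c.png

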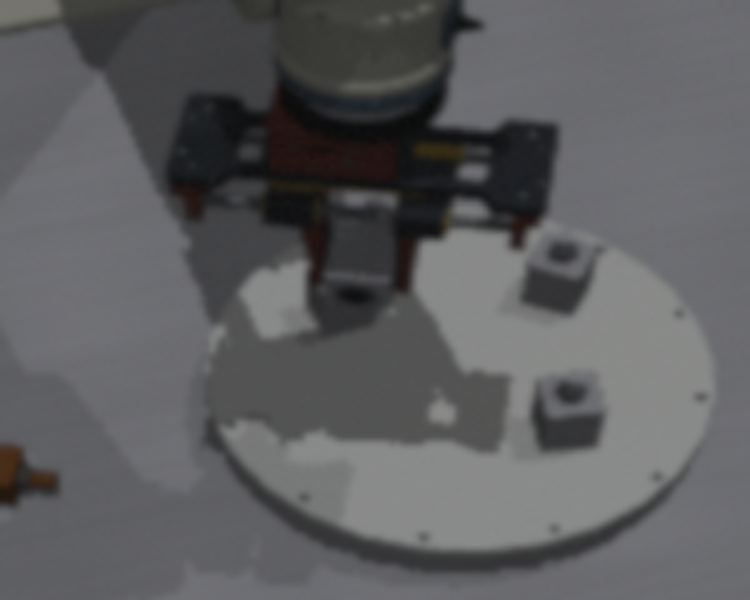

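```bash
python3 -m crank '[{"travel":[0,0,0],"turn":0.4},{"travel":[0,0,0],"turn":0.8},{"travel":[0,0,0],"turn":0.8},{"travel":[0,0,0],"turn":0.8},{"travel":[0,0,0],"turn":0.8},{"travel":[0,0,0],"turn":0.8},{"travel":[0,0,0],"turn":0.8},{"travel":[0,0,0],"turn":0.8},{"travel":[0,0,0],"turn":0.8},{"travel":[0,0,0],"turn":0.8},{"travel":[0,0,0],"turn":0.8},{"travel":[0,0,0],"turn":0.4},{"travel":[0,0,0],"turn":0}]' -1
python3 go.py 445.9 -255.5 240 1.778
```

```text
t: 10.25
ee_pos: [580.6, 22.5, 237.6]
orientation: [-1.992, -2.401, 0.004]
ft_force: [0.3, -0.4, -3.4]
width: 33.9
t 10.25 pos [580.6  22.5 237.6] yaw 1.7566 tilt [ 0.015 -0.016 -1.   ] w 33.93016963195382
q [ 0.01  0.37  1.72  0.01  1.07 -0.18] F [ 0.3 -0.4 -3.4]
travel rows total [-4.966 -3.676 -0.064] turn total -0.21
```

```bash
python3 -m crank '[{"travel":[-0.2,-0.15,-0.03],"turn":0},{"travel":[-0.3,-0.22,-0.03],"turn":0},{"travel":[-0.3,-0.22,-0.03],"turn":0},{"travel":[-0.3,-0.22,-0.03],"turn":0},{"travel":[-0.3,-0.22,-0.03],"turn":0},{"travel":[-0.3,-0.22,-0.03],"turn":0},{"travel":[-0.3,-0.22,-0.03],"turn":0},{"travel":[-0.3,-0.22,-0.03],"turn":0},{"travel":[-0.3,-0.22,-0.03],"turn":0},{"travel":[-0.3,-0.22,-0.03],"turn":0},{"travel":[-0.3,-0.22,-0.03],"turn":0},{"travel":[-0.3,-0.22,-0.03],"turn":0},{"travel":[-0.3,-0.22,-0.03],"turn":0},{"travel":[-0.2,-0.15,-0.03],"turn":0}]' -1
python3 go.py 445.9 -255.5 220 1.778
```

```text
t: 11.65
ee_pos: [460.8, -216.3, 253.5]
orientation: [-1.963, -2.411, 0.017]
ft_force: [-0.1, -0.3, -3.5]
width: 34.1
t 11.65 pos [ 460.8 -216.3  253.5] yaw 1.7745 tilt [ 0.018 -0.029 -0.999] w 34.125982534479164
q [-0.46  0.25  1.85 -0.    1.07 -0.66] F [-0.1 -0.3 -3.5]
travel rows total [-0.719 -0.43   0.669] turn total -0.03
```

```bash
python3 -m crank '[{"travel":[-0.2,-0.1,0.3],"turn":0},{"travel":[-0.2,-0.1,0.3],"turn":0},{"travel":[-0.15,-0.1,0.3],"turn":0},{"travel":[-0.05,-0.05,0.15],"turn":0},{"travel":[0,0,0],"turn":0}]' -1
python3 go.py 445.9 -255.5 181 1.778
```

```text
t: 12.15
ee_pos: [445.1, -252.7, 199.9]
orientation: [-1.964, -2.412, 0.017]
ft_force: [-0.1, 0.3, -3.1]
width: 34.0
t 12.15 pos [ 445.1 -252.7  199.9] yaw 1.7744 tilt [ 0.018 -0.028 -0.999] w 33.96314142643894
q [-0.54  0.33  1.89 -0.01  0.96 -0.74] F [-0.1  0.3 -3.1]
travel rows total [-0.065  0.015  0.378] turn total -0.04
```

```bash
python3 -m crank '[{"travel":[0.1,0,-0.25],"turn":0},{"travel":[0.1,0,-0.3],"turn":0},{"travel":[0,0,-0.3],"turn":0},{"travel":[0,0,-0.3],"turn":0},{"travel":[0,0,-0.3],"turn":0},{"travel":[0,0,-0.2],"turn":0}]' -1
python3 go.py 445.9 -255.5 200 1.778
python3 -m crank '[{"travel":[0,0,0.7],"turn":0},{"travel":[0,0,0.7],"turn":0},{"travel":[0,0,0.3],"turn":0}]' -1
python3 go.py 445.9 -255.5 181 1.778
```

```text
t: 12.75
ee_pos: [446.4, -240.1, 292.0]
orientation: [-1.961, -2.417, 0.014]
ft_force: [0.6, -0.3, -3.2]
width: 34.1
t 12.75 pos [ 446.4 -240.1  292. ] yaw 1.7781 tilt [ 0.017 -0.026 -1.   ] w 34.12352721707565
q [-0.51  0.2   1.82 -0.    1.15 -0.72] F [ 0.6 -0.3 -3.2]
travel rows total [-0.331 -0.027  1.836] turn total 0.0
t: 13.05
ee_pos: [449.3, -240.1, 214.1]
orientation: [-1.969, -2.432, 0.009]
ft_force: [-0.4, -0.1, -2.5]
width: 34.1
t 13.05 pos [ 449.3 -240.1  214.1] yaw 1.7803 tilt [ 0.006 -0.012 -1.   ] w 34.105551232085055
q [-0.51  0.29  1.9  -0.    0.96 -0.72] F [-0.4 -0.1 -2.5]
travel rows total [-0.29  -0.123  0.661] turn total 0.02
```

```bash
python3 -m crank '[{"travel":[0,0,-0.25],"turn":0},{"travel":[0,0,-0.3],"turn":0},{"travel":[0,0,-0.3],"turn":0},{"travel":[0,0,-0.3],"turn":0},{"travel":[0,0,-0.3],"turn":0},{"travel":[0,0,-0.2],"turn":0}]' -1
python3 go.py 445.9 -255.5 200 1.778
python3 -m crank '[{"travel":[0,0,0.8],"turn":0},{"travel":[0,0,0.8],"turn":0},{"travel":[0,0,0.3],"turn":0}]' -1
python3 go.py 445.9 -255.5 181 1.778
```

```text
t: 13.65
ee_pos: [451.2, -238.3, 308.6]
orientation: [-1.967, -2.436, 0.008]
ft_force: [1.1, -0.0, -3.9]
width: 33.7
t 13.65 pos [ 451.2 -238.3  308.6] yaw 1.7831 tilt [ 0.005 -0.011 -1.   ] w 33.65612754816097
q [-0.51  0.18  1.8  -0.    1.17 -0.72] F [ 1.1 -0.  -3.9]
travel rows total [-0.325 -0.153  2.173] turn total 0.05
t: 13.95
ee_pos: [456.1, -240.6, 222.9]
orientation: [1.967, 2.438, -0.002]
ft_force: [-0.9, 0.5, -4.2]
width: 33.9
t 13.95 pos [ 456.1 -240.6  222.9] yaw 1.7839 tilt [-0.008  0.004 -1.   ] w 33.894781703218236
q [-0.51  0.28  1.89 -0.    0.96 -0.72] F [-0.9  0.5 -4.2]
travel rows total [-0.242 -0.267  0.838] turn total 0.06
```

```bash
python3 -m crank '[{"travel":[-0.05,-0.06,0.15],"turn":0.02},{"travel":[-0.06,-0.07,0.2],"turn":0.02},{"travel":[-0.06,-0.07,0.2],"turn":0.02},{"travel":[-0.06,-0.06,0.15],"turn":0},{"travel":[0,0,0.03],"turn":0},{"travel":[0,0,-0.02],"turn":0}]' -1
python3 go.py 445.9 -255.5 181 1.778
python3 -c "
from workcell import imaging
import cv2
for n,(x,y,w,h) in (('scene',(130,130,160,120)),('top',(380,200,110,80))):
    im=imaging.get_image(n); cv2.imwrite(f'pics/{n}5.png',im)
    cv2.imwrite(f'pics/{n}5c.png',cv2.convertScaleAbs(cv2.resize(im[y:y+h,x:x+w],None,fx=5 if n=='scene' else 7,fy=5 if n=='scene' else 7,interpolation=2),alpha=1.6,beta=-20))"
```

```text
t: 14.55
ee_pos: [446.3, -256.8, 188.2]
orientation: [1.973, 2.43, -0.002]
ft_force: [0.1, -0.2, -2.9]
width: 33.8
t 14.55 pos [ 446.3 -256.8  188.2] yaw 1.7774 tilt [-0.009  0.006 -1.   ] w 33.836359514246155
q [-0.54  0.33  1.92 -0.    0.88 -0.75] F [ 0.1 -0.2 -2.9]
travel rows total [ 0.028 -0.004  0.144] turn total -0.01
```

View pics/scene5c.png

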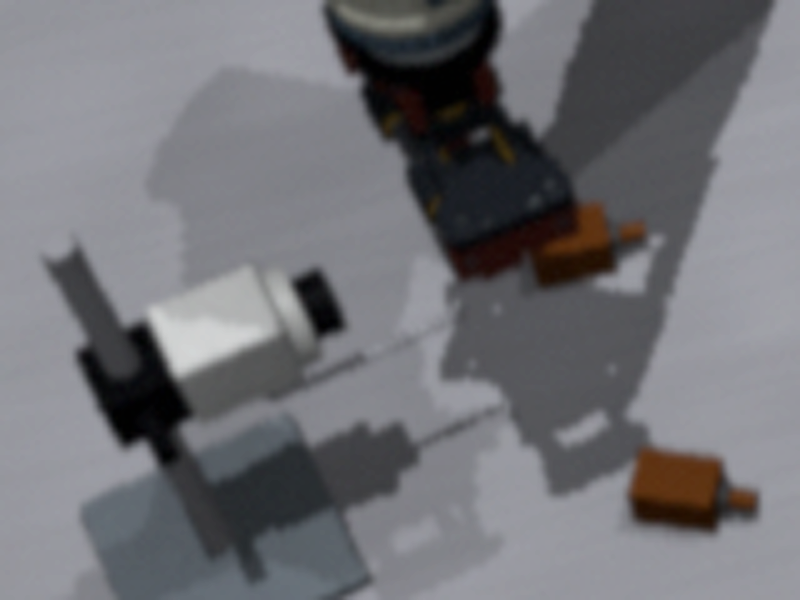

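View pics/top5c.png

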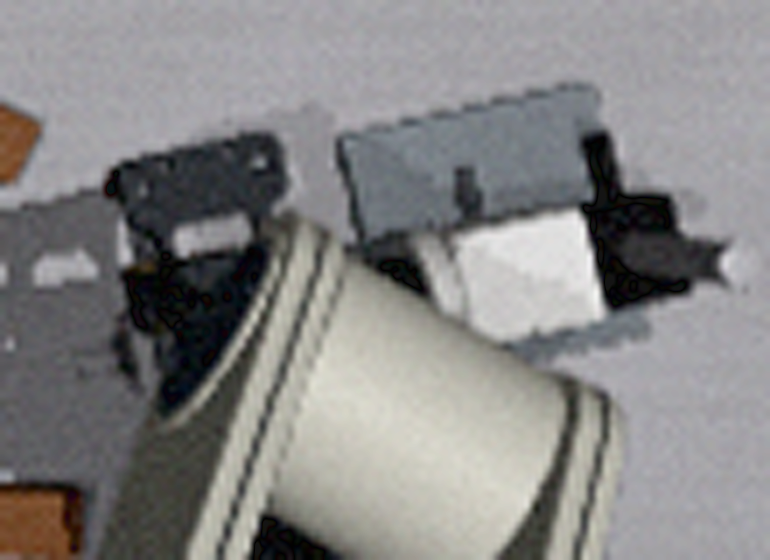

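```bash
cat > ov.py <<'E'
import sys
from h import *
def draw(n,src,p,box,f,out):
    x0,y0,w,h=box
    im=cv2.imread(src)[y0:y0+h,x0:x0+w];im=cv2.convertScaleAbs(cv2.resize(im,None,fx=f,fy=f,interpolation=2),alpha=1.7,beta=-30)
    H=p[3];a=np.linspace(0,2*np.pi,40)
    def pl(P,c):
        uv=proj(n,[T(p,np.array(q,float)) for q in P]);uv=((uv-[x0,y0]+.5)*f-.5)
        cv2.polylines(im,[np.int32(uv.round())],False,c,1,cv2.LINE_AA)
    pl([(-110,18*np.cos(t),H+18*np.sin(t)) for t in a],(0,0,255))
    pl([(-172.5,0,H-60),(-80,0,H-60)],(0,255,0));pl([(-170,0,H-60),(-170,0,H-50)],(0,255,255))
    pl([(p[4],-25,H+25),(p[5],-25,H+25),(p[5],25,H+25),(p[4],25,H+25),(p[4],-25,H+25)],(255,0,0))
    pl([(-65,-65,12),(65,-65,12),(65,65,12),(-65,65,12),(-65,-65,12)],(255,0,255))
    pl([(9*np.cos(t),9*np.sin(t),300) for t in a],(0,128,255))
    cv2.imwrite(out,im)
p=[float(v) for v in sys.argv[1].split(",")]
draw("scene","pics/scene0.png",p,(130,165,110,100),7,"pics/%s_s.png"%sys.argv[2])
draw("top","pics/top0.png",p,(395,205,95,55),8,"pics/%s_t.png"%sys.argv[2])
E
python3 ov.py 486.04,-446.93,-1.363,176.9,-21.3,-76 o1
```

```text
(no output)
```

View pics/o1_s.png

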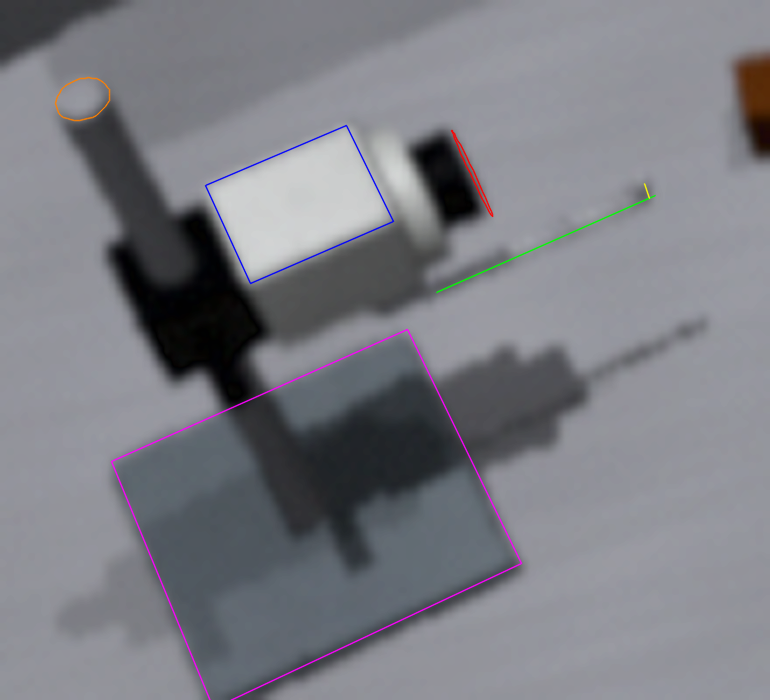

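View pics/o1_t.png

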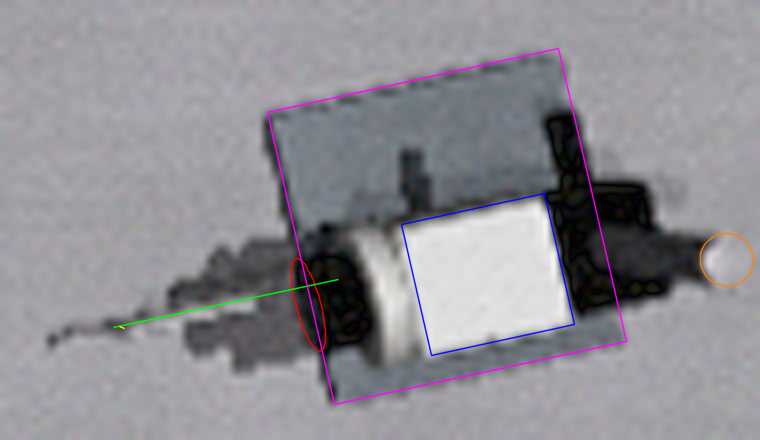

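```bash
cat > f2.py <<'E'
from h import *
so=np.array([.65,-.29]);to=np.array([-.34,-.16])
p=[486.1,-446.1,-1.3635]
c,s=np.cos(p[2]),np.sin(p[2])
def loc(X):d=X-np.r_[p[:2],0];return np.round([c*d[0]+s*d[1],-s*d[0]+c*d[1],d[2]],1)
for nm,a,b in[("tip",(222,191.0),(411.4,246.5)),("lens",(195.8,189.1),(433,241.9)),("boxb",(159.2,191.7),(462.9,230)),("boxb-",(0,0),(0,0)),("post",(141.7,178.6),(485,237))]:
    if nm=="boxb-":continue
    for o in(0,1):
        X,r=tri(np.array(a)+o*so,np.array(b)+o*to);print(nm,o,X.round(1),"local",loc(X),r.round(1))
E
python3 f2.py
```

```text
tip 0 [ 448.5 -282.2  123.4] local [-168.1   -3.1  123.4] [-0.9 -0.1 -1.  -0.2]
tip 1 [ 449.2 -280.4  125.1] local [-169.7   -2.   125.1] [-1.  -0.1 -1.1 -0.3]
lens 0 [ 465.2 -340.3  180.5] local [-107.9    1.3  180.5] [0.6 0.1 0.7 0.2]
lens 1 [ 465.8 -338.5  182. ] local [-109.4    2.3  182. ] [0.5 0.1 0.6 0.1]
boxb 0 [ 501.5 -414.1  250.2] local [-28.2  21.7 250.2] [3.  0.4 3.4 0.7]
boxb 1 [ 502.1 -412.4  251.5] local [-29.7  22.6 251.5] [3.  0.4 3.3 0.7]
post 0 [ 486.  -446.1  299.8] local [-0.000e+00 -1.000e-01  2.998e+02] [0. 0. 0. 0.]
post 1 [ 486.5 -444.4  301. ] local [ -1.5   0.7 301. ] [-0.1 -0.  -0.1 -0. ]
```

```bash
cat > ov2.py <<'E'
from h import *
c=np.array([591.4,22.6,252.1]);yaw=2.6735;c[:2]+=1.1*np.array([np.cos(yaw),np.sin(yaw)])
x0,y0,w,h,f=310,130,70,80,9
im=cv2.imread("pics/s4.png")[y0:y0+h,x0:x0+w];im=cv2.convertScaleAbs(cv2.resize(im,None,fx=f,fy=f,interpolation=2),alpha=1.7,beta=-20)
def pl(P,col):
    uv=proj("scene",[T([c[0],c[1],yaw],np.array(q,float))+[0,0,c[2]] for q in P]);uv=((uv-[x0,y0]+.5)*f-.5)
    cv2.polylines(im,[np.int32(uv.round())],True,col,1,cv2.LINE_AA)
pl([(-25,-17,-17),(-25,17,-17),(-25,17,17),(-25,-17,17)],(0,0,255))
pl([(-25,-17,17),(-25,17,17),(25,17,17),(25,-17,17)],(0,255,0))
cv2.imwrite("pics/o2.png",im)
E
python3 ov2.py
```

```text
(no output)
```

View pics/o2.png

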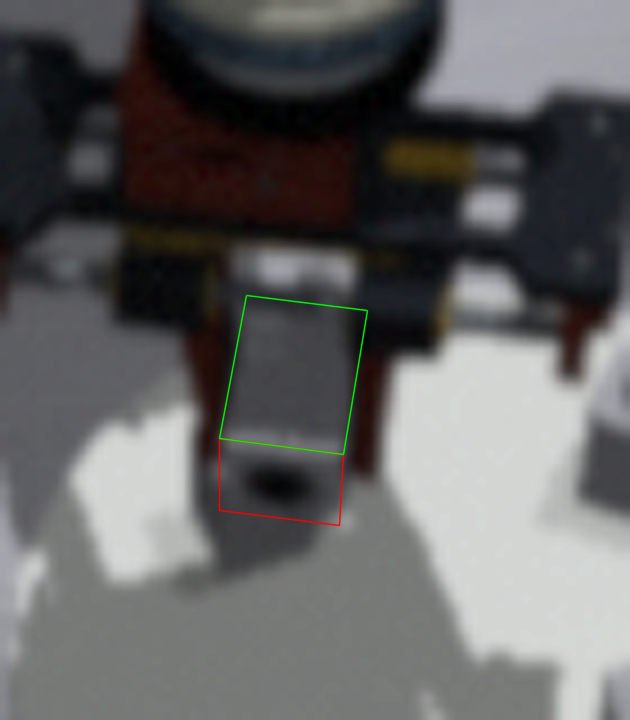

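```bash
python3 -m crank '[{"travel":[0,0,0.05],"turn":0},{"travel":[0,0,0.04],"turn":0},{"travel":[0,0,0],"turn":0},{"travel":[0,0,0],"turn":0}]' -1
python3 go.py 446.1 -256.6 182.5 1.778
```

```text
t: 15.05
ee_pos: [447.5, -256.8, 184.8]
orientation: [1.97, 2.429, -0.001]
ft_force: [-0.0, 0.7, -3.4]
width: 34.2
t 15.05 pos [ 447.5 -256.8  184.8] yaw 1.7783 tilt [-0.011  0.009 -1.   ] w 34.20467235081834
q [-0.54  0.34  1.92 -0.    0.87 -0.75] F [-0.   0.7 -3.4]
travel rows total [ 0.01  -0.027  0.046] turn total 0.0
```

```bash
python3 -m crank '[{"travel":[0.01,-0.04,0.07],"turn":0},{"travel":[0,-0.02,0],"turn":0},{"travel":[0,0,0],"turn":0},{"travel":[0,0,0],"turn":0}]' -1
python3 go.py 446.1 -256.6 182.5 1.778
python3 -c "
from workcell import imaging
import cv2
for n in('scene','top'): cv2.imwrite(f'pics/{n}6.png',imaging.get_image(n))"; python3 go.py 446.1 -256.6 182.5 1.778
```

```text
t: 15.45
ee_pos: [444.2, -256.8, 181.0]
orientation: [1.97, 2.429, -0.001]
ft_force: [0.0, -0.5, -2.7]
width: 34.2
t 15.45 pos [ 444.2 -256.8  181. ] yaw 1.7785 tilt [-0.011  0.008 -1.   ] w 34.21865864391411
q [-0.55  0.34  1.93 -0.    0.86 -0.75] F [ 0.  -0.5 -2.7]
travel rows total [-0.003  0.038 -0.03 ] turn total 0.0
t 15.55 pos [ 444.3 -256.9  181. ] yaw 1.7785 tilt [-0.011  0.009 -1.   ] w 33.9664115036913
q [-0.55  0.34  1.93 -0.    0.86 -0.75] F [ 0.6  0.3 -3.3]
travel rows total [-0.002  0.037 -0.029] turn total 0.0
```

View pics/scene6.png

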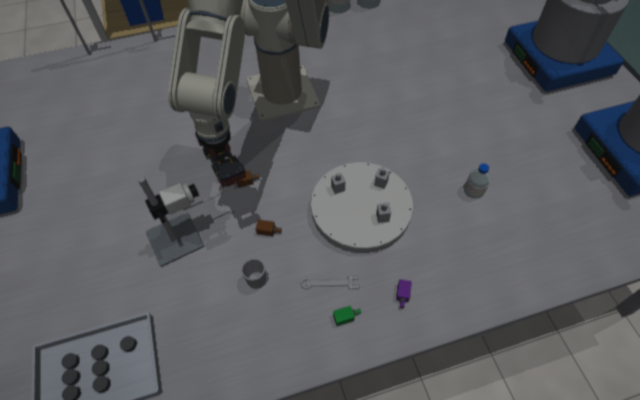

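View pics/top6.png

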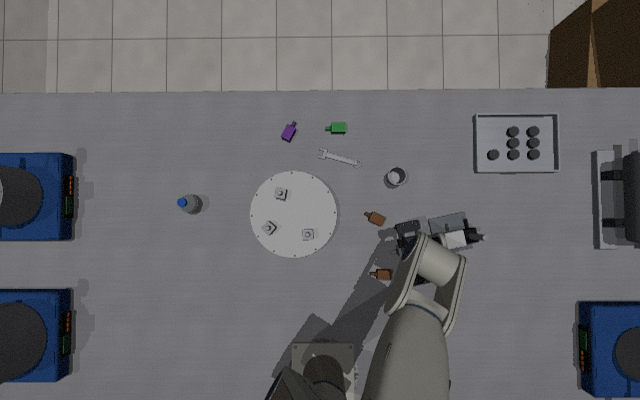

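```bash
python3 -m crank '[{"travel":[0,0.034,-0.03],"turn":0},{"travel":[0,0,0],"turn":0},{"travel":[0,0,0],"turn":0},{"travel":[0,0,0],"turn":0}]' -1
python3 go.py 446.1 -256.6 182.5 1.778; python3 -c "
from workcell import ctrl;print(ctrl.get_obs()['qvel'].round(4))"
```

```text
t: 15.95
ee_pos: [446.4, -256.6, 182.9]
orientation: [1.97, 2.428, -0.001]
ft_force: [0.7, -0.1, -3.5]
width: 34.0
t 15.95 pos [ 446.4 -256.6  182.9] yaw 1.7786 tilt [-0.012  0.009 -1.   ] w 33.981033347258546
q [-0.54  0.34  1.92 -0.    0.87 -0.75] F [ 0.7 -0.1 -3.5]
travel rows total [ 0.001 -0.005  0.008] turn total 0.01
[-0.0001  0.0013  0.0008 -0.0009  0.0005 -0.0005]
```

On target within 0.5 mm and motionless, and the tilt matches the tilt at the grasp, so I'm handing in.

```bash
python3 -c "
from workcell import workorder;print(workorder.close_job())"; python3 go.py 446.1 -256.6 182.5 1.778
```

```text
the job is handed in; nothing more can be done
None
the job is handed in; nothing more can be done
```

The tipped valve body is off the stand and held motionless in front of the inspection camera, port end facing the lens, handed in at about 16 s. I could not see the port at the focus in the final pictures, because the gripper hides the block in both views. Its final position therefore rests on my measurements and the robot's own pose reading.

**Position:** The tool stopped within 0.5 mm of the point I worked out for the focus. I put that point at about (451, -280, 177) mm, with an uncertainty of about 2 to 3 mm. The pointer tip gave the lens height as about 174 mm and the lens as about 181 mm; a fit to the whole camera stand gave 177, which I used.

**Squareness:** The port end is within 0.001 rad of my estimate of the lens direction, sideways. The tool's tilt matches its tilt at the grasp to 0.001 rad, so the block should still be level.

**Grip:** The jaws read 34.0 mm, the block's width. After the lift, a projected outline of the block matched the picture, so it had not slipped then. The wrist force was about 3.5 N, which fits the weight of the block alone.

**Surroundings:** In the pictures taken 0.5 s before hand-in, the other three valve bodies were still standing on the stand. The bottle, wrench, beaker and camera looked unmoved; I judged that by eye. After that I moved the arm only a 3 mm correction.

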